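# Put the socket set back in order of size

## Robot

A 7-joint arm with a two-finger parallel gripper is mounted at the origin on the work surface. World frame = base frame: x ahead of the robot, y to its left, z up, the work surface at z = 0. Lengths are in mm, angles in rad, forces in N, time in s.
With the tool pointing down it reaches from about 425 to 950 mm from the base axis. Payload 4.7 kg.
Tool frame: the origin (TCP) lies on the centre line of the jaws, within the pads' length; the fingertips stand 22 mm ahead of it and the grasp point (between the pads) lies 3 mm ahead of it; z points along the fingers, y is the line along which they close (so a half turn about z gives the same grasp; the last joint's range is limited). The gripper opens to 87 mm and grips with 3 to 60 N. Pads are 19 mm wide; open, the fingers measure 117 mm over their backs; the gripper's body (75 mm by 190 mm) begins 51 mm behind the grasp point.
Start: joints at [1.117, 0.469, -0.049, 1.532, 0.024, 1.141, -0.082], TCP at [278.239, -615.004, 244.573] pointing down, gripper open.
Joint ranges: [-2.59, 2.59], [-0.33, 1.99], [-1.39, 1.29], [0.1, 2.45], [-1.04, 4.18], [0.21, 1.99], [-2.66, 2.66]. Speed limits (rad/s): [2.57, 2.57, 3.14, 3.14, 3.14, 3.14, 3.14].

## Interface

Orientations are given as a unit quaternion [w, x, y, z].
In Python, from station import state, grab_frame, sign_off gives the robot as it stands.
- The arm moves only by the tool carry_out, never from a script. Its argument "series" is a list of rows, each a list of 7 numbers: the shift along the tool's x, y, z in cm, then the turn, a rotation vector about the tool's x, y, z in degrees, then the finger opening in cm, from 0 to 8.7. In form: [[x, y, z, wx, wy, wz, fingers], ...]. A call has 1 to 8 rows; each row shifts and turns the commanded pose from where the row before left it, along the tool's axes as they then stand; what a row does not reach is not made up. A row lasts 1/10 s, in which the tool goes at most 50 mm and 8.59 degrees, less where a joint would pass 70% of its speed; a pose out of reach is approached as far as the arm can. A call is refused whole if a number of a shift passes 5 or a number of a turn 8.59, either way. A call with a gripper value outside its range is refused whole. The fingers move at their own pace and stop on an object; the grip force is fixed at half the most. Time passes only in rows, so rows that do not move let the fingers close. It gives the time, the measured TCP pose, the force, the opening and the grip force at its end, in the units of the state.
- state(): the state, without advancing time (a new reading comes with each control period).
- grab_frame(name): name is "side" or "top" or "wrist"; returns a dict with "pixels" (420x560x3 uint8, red, green, blue), "depth" (420x560 float32, mm along the optical axis (not along the pixel's ray), 0 where there is no reading), "camera_matrix" (3x3 intrinsics, pixels), "k1" (the pictures are not rectified: a ray, as slopes to the right and down, at radius r is drawn at 1 + k1 r^2 times it, then the intrinsics apply), "R" (3x3) and "t" (3): a world point X has camera coordinates R X + t; the wrist camera has in their place "tool_from_camera" (4x4, takes a point from camera to tool coordinates, whose origin is the TCP and whose axes are the flange's). Camera axes: x right, y down, z forward; pixel columns grow to the right and rows downward; lengths in mm; the calibration is good to about 2 mm. A picture is of the moment at which its call begins: read the wrist's pose just before it.
- sign_off(): hands the job in; it is judged then, once.
The state is a dict: "clock": time; "joint_pos": joint angles; "qd": joint speeds; "effort": joint torques, N m; "tcp_pos": TCP position; "tool_rot": TCP orientation; "ft_force": force on the tool from outside, world axes, zero at the start; "torque": the same for the moment, N m; "width": finger opening in mm; "gripper_force": force on a finger pad.
Only numpy, scipy, OpenCV 4.12 (cv2) and the standard library are available. Lean on these libraries where they do the work, as an engineer would, in place of code of your own. Each camera call takes 0.05 s, during which the arm holds its last target. There are 200 camera calls.

## Task

Put the socket set away: press the ratchet fully home in the cutout of its tray and stand the four sockets upright, openings up, each in the middle of its own rubber pad, in order of size along the strip: the largest on the pad at the end nearest the ratchet's tray, down to the smallest at the far end.

Things in the scene. Friction and masses are not known exactly. Their poses are not given: they have to be found in the camera images.
- socket_s: the smallest of four plain round steel sockets, standing upright on the bench: 22 mm diameter, 32 mm high, hexagonal opening (black) at the top. Origin: centre of its underside, z up along its axis; its yaw means nothing
- socket_m: the second smallest of four plain round steel sockets, standing upright on the bench: 28 mm diameter, 40 mm high, hexagonal opening (black) at the top. Origin: centre of its underside, z up along its axis; its yaw means nothing
- socket_l: the second largest of four plain round steel sockets, standing upright on the bench: 35 mm diameter, 48 mm high, hexagonal opening (black) at the top. Origin: centre of its underside, z up along its axis; its yaw means nothing
- socket_xl: the largest of four plain round steel sockets, standing upright on the bench: 43 mm diameter, 56 mm high, hexagonal opening (black) at the top. Origin: centre of its underside, z up along its axis; its yaw means nothing
- pad_1: round black rubber pad, 50 mm diameter, 3 mm thick, right-hand end of the row (end towards -y): one of four alike in a straight row, 62 mm apart, on a fixed aluminium strip 72 x 262 x 6 mm. Origin: centre of its underside, 6 mm above the bench (pad top 3 mm higher); y along the row from pad_1 to pad_4, z up
- pad_2: round black rubber pad, 50 mm diameter, 3 mm thick, second from the right-hand end: one of four alike in a straight row, 62 mm apart, on a fixed aluminium strip 72 x 262 x 6 mm. Origin: centre of its underside, 6 mm above the bench (pad top 3 mm higher); y along the row from pad_1 to pad_4, z up
- pad_3: round black rubber pad, 50 mm diameter, 3 mm thick, third from the right-hand end: one of four alike in a straight row, 62 mm apart, on a fixed aluminium strip 72 x 262 x 6 mm. Origin: centre of its underside, 6 mm above the bench (pad top 3 mm higher); y along the row from pad_1 to pad_4, z up
- pad_4: round black rubber pad, 50 mm diameter, 3 mm thick, left-hand end of the row (end towards +y): one of four alike in a straight row, 62 mm apart, on a fixed aluminium strip 72 x 262 x 6 mm. Origin: centre of its underside, 6 mm above the bench (pad top 3 mm higher); y along the row from pad_1 to pad_4, z up
- ratchet: steel ratchet handle, 130 mm long, flat on the bench, square drive stub up: round head 34 mm across, 26 mm high (stub 9 mm higher), handle 18 mm wide, 20 mm high. Origin: underside, mid-length, mid-width, 9 mm from the balance point, a good place to grip across the handle. x along it: head centre at x = -48 mm, handle end at +65 mm; z up
- tray: fixed black tray 164 x 74 x 12 mm beside the left or right end of the pad row, with a ratchet-shaped cutout 8 mm deep (grey floor 4 mm up): head pocket 42 mm wide, handle channel 26 mm wide, 4 mm play all round; fits one way only. Origin: centre of underside; x along the channel, pocket centre at x = -48 mm, z up. Ratchet home: its origin 4 mm above this one, x axes agree

How it is judged (in metres and radians):
At the end, for the whole second after the job is handed in: Ratchet flat in its cutout (within 10 mm, 0.15 rad, less than 3 mm above the floor); each socket upright (0.1 rad) within 12 mm of its pad's centre, the largest on the end pad nearest the tray, sizes falling to the other end; all released and at rest (horizontal distance between ratchet and tray below 0.01 m and z of ratchet in the frame of tray below 0.007 m and angle between ratchet's own z axis and vertical below 0.06 rad and angle between the x axis of ratchet and the x axis of tray, either way round below 0.15 rad and linear speed of each of socket_s, socket_m, socket_l, socket_xl, ratchet below 0.02 m/s and angular speed of each of socket_s, socket_m, socket_l, socket_xl, ratchet below 0.2 rad/s and ((y of tray in the frame of pad_2 above 0 m and horizontal distance between socket_s and pad_1 below 0.012 m and z of socket_s in the frame of pad_1 between -0.001 and 0.008 m and angle between each of socket_s, socket_m, socket_l, socket_xl's own z axis and vertical below 0.1 rad and horizontal distance between socket_m and pad_2 below 0.012 m and z of socket_m in the frame of pad_2 between -0.001 and 0.008 m and horizontal distance between socket_l and pad_3 below 0.012 m and z of socket_l in the frame of pad_3 between -0.001 and 0.008 m and horizontal distance between socket_xl and pad_4 below 0.012 m and z of socket_xl in the frame of pad_4 between -0.001 and 0.008 m) or (y of tray in the frame of pad_2 below 0 m and horizontal distance between socket_xl and pad_1 below 0.012 m and z of socket_xl in the frame of pad_1 between -0.001 and 0.008 m and angle between each of socket_xl, socket_l, socket_m, socket_s's own z axis and vertical below 0.1 rad and horizontal distance between socket_l and pad_2 below 0.012 m and z of socket_l in the frame of pad_2 between -0.001 and 0.008 m and horizontal distance between socket_m and pad_3 below 0.012 m and z of socket_m in the frame of pad_3 between -0.001 and 0.008 m and horizontal distance between socket_s and pad_4 below 0.012 m and z of socket_s in the frame of pad_4 between -0.001 and 0.008 m))); the robot touches nothing.
It also fails if it takes over 128 s, if anything falls off the work surface, if the arm or the gripper's body presses on something with over 40 N, if the wrist force passes 120 N, or if a joint passes its speed limit or range.

## Working session

There is one attempt and no reset: what is moved stays moved. The work goes in short steps, Python scripts to look and compute and a tool call to move; the robot and the scene stay as the last step left them, time stands still between calls to the robot, and variables do not carry over. Pictures are saved under pics/ and viewed, at most 14 in all, crops included, and the job is handed in when it is done.

Besides the shell and the picture viewer there is one more tool, called after "Call:" as name(argument=value, ...), one argument or row to a line, values as JSON. carry_out: Moves the arm, as the interface text tells. Its arguments: {"type":"object","properties":{"series":{"type":"array"}},"required":["series"]}

```bash
mkdir -p pics; ls; cat > h.py <<'E'
import sys; sys.path.insert(0,'.')
import numpy as np, cv2
from scipy.spatial.transform import Rotation as Ro
from station import state, grab_frame, sign_off
def world(f,u,v,z=None):
    K=f["camera_matrix"]; p=np.array([(u-K[0][2])/K[0][0],(v-K[1][2])/K[1][1]]); q=p.copy()
    for _ in range(20): q=p/(1+f["k1"]*(q@q))
    d=np.array([q[0],q[1],1.]); R=np.array(f["R"]);t=np.array(f["t"])
    o=-R.T@t; w=R.T@d
    s=(z-o[2])/w[2] if z is not None else float(f["depth"][int(round(v)),int(round(u))])
    return o+s*w
def wristf(s,f):
    T=np.array(f["tool_from_camera"]); q=s["tool_rot"]; Rt=Ro.from_quat([q[1],q[2],q[3],q[0]]).as_matrix()
    Rc=Rt@T[:3,:3]; o=Rt@T[:3,3]+np.array(s["tcp_pos"]); f["R"]=Rc.T; f["t"]=-Rc.T@o; return f
def save(f,n): cv2.imwrite('pics/'+n+'.png',f["pixels"][:,:,::-1])
E
python3 - <<'E'
from h import *
import pickle
s=state(); print(s)
for n in("top","side"):
    f=grab_frame(n); save(f,n); pickle.dump(f,open(n+'.pkl','wb'))
    R=np.array(f["R"]);print(n,-R.T@f["t"],R[2])
E
```

```text
pics
{'clock': 0.0, 'joint_pos': array([ 1.11708945,  0.46949319, -0.04861042,  1.53370832,  0.02410126,
        1.14102445, -0.08229587]), 'qd': array([-4.28687986e-04,  1.47445769e-03,  2.13111328e-04, -2.40300655e-03,
        2.34836421e-04,  1.98882813e-03,  7.08725322e-05]), 'effort': array([-1.60490131e-04, -5.07977951e+01, -8.10558326e-02, -2.36154717e+01,
       -6.13517314e-02,  3.79888981e-02,  1.72634682e-04]), 'tcp_pos': array([ 277.97898852, -614.47396908,  243.45848198]), 'tool_rot': array([-9.92670198e-04,  9.77521244e-01,  2.10834460e-01, -2.50347149e-04]), 'ft_force': array([ 0.51443334, -0.34459978, -0.83248003]), 'torque': array([-0.00407292,  0.02083394, -0.04975563]), 'gripper_force': 0.0, 'width': 86.99126841921084}
top [388.3826276    7.41752058 868.72249795] [ 0.13290562  0.02278787 -0.9908667 ]
side [183.45835824 508.98427377 770.74403242] [ 0.36381612 -0.52357842 -0.77039177]
```

View pics/top.png

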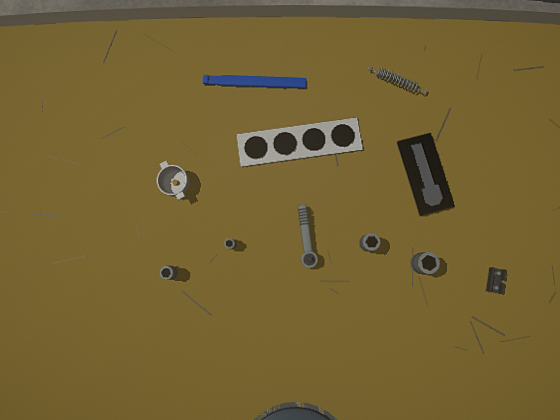

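View pics/side.png

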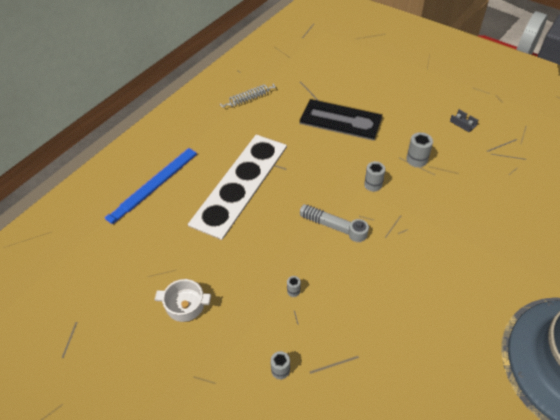

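The top view shows the tray on the right (-y), about (425,174) with its pocket near (432,196). Pads 1 to 4 run right to left at (343,135), (314,139), (285,143) and (256,147). Sockets: xl (428,263), l (371,242), m (167,272), s (229,244). The ratchet head is at (309,260) and its handle end at (304,206). The side view agrees. So xl goes on pad_1 and s on pad_4.

```bash
python3 - <<'E'
from h import *
import pickle
T=pickle.load(open('top.pkl','rb'));S=pickle.load(open('side.pkl','rb'))
def blob(f,u,v,w,th,big=True):
    g=f["pixels"].max(2)[v-w:v+w+1,u-w:u+w+1]; n,l,st,c=cv2.connectedComponentsWithStats((g<th).astype(np.uint8))
    i=1+np.argmax(st[1:,4]); return c[i]+[u-w,v-w],st[i,4]
pads=[]
for n,u,v,us,vs in(("p1",343,135,263,151),("p2",314,139,248,171),("p3",285,143,232,192),("p4",256,147,215,216)):
    a,_=blob(T,u,v,11,80);b,_=blob(S,us,vs,11,80);print(n,world(T,*a,9).round(1),world(S,*b,9).round(1))
for n,h,u,v,us,vs in(("s",32,229,243,294,282),("m",40,166,272,281,358),("l",48,371,242,375,169),("xl",56,428,263,422,140)):
    print(n,world(T,u,v,h).round(1),world(S,us,vs,h).round(1))
print("tray corners",[world(T,*p,12).round(0)[:2] for p in((398,141),(432,134),(454,207),(420,215))],"pocket",world(T,432,197,4).round(0),"end",world(T,417,146,4).round(0), "side pocket",world(S,364,123,4).round(0),world(S,314,114,4).round(0))
print("ratchet head",world(T,309,261,26).round(0),world(S,359,230,26).round(0),"end",world(T,304,206,20).round(0),world(S,304,211,20).round(0))
E
```

```text
p1 [663.  -95.1   9. ] [665.  -96.2   9. ]
p2 [654.2 -33.4   9. ] [655.8 -35.    9. ]
p3 [644.9  27.6   9. ] [646.7  26.6   9. ]
p4 [635.8  89.2   9. ] [637.9  87.7   9. ]
s [431.3 136.2  32. ] [431.6 135.6  32. ]
m [371.8 259.4  40. ] [373.3 255.8  40. ]
l [ 435.  -144.1   48. ] [ 437.5 -143.5   48. ]
xl [ 394.7 -252.8   56. ] [ 396.  -256.1   56. ]
tray corners [array([ 650., -212.]), array([ 667., -285.]), array([ 511., -325.]), array([ 493., -253.])] pocket [ 532. -282.    4.] end [ 642. -254.    4.] side pocket [ 537. -290.    4.] [ 641. -254.    4.]
ratchet head [397. -24.  26.] [399. -18.  26.] end [509. -14.  20.] [504.  -4.  20.]
```

```bash
cat >> h.py <<'E'
def plan(*wps):
    """wps: (x,y,z,phi_deg,width_cm,n rows); prints rows from the present pose"""
    s=state(); p=np.array(s["tcp_pos"]); q=s["tool_rot"]; Rt=Ro.from_quat([q[1],q[2],q[3],q[0]]).as_matrix()
    ph=np.degrees(np.arctan2(Rt[1,0],Rt[0,0])); print("t",round(s["clock"],1),"tcp",p.round(1),"phi",round(ph,1),"tilt",np.degrees(Rt[:2,2]).round(2),"w",round(s["width"],1),"F",np.round(s["ft_force"],1),round(s["gripper_force"],1))
    for x,y,z,f,w,n in wps:
        dp=(np.array([x,y,z])-p)/n/10; df=(f-ph)/n; rows=[]
        for _ in range(n):
            a=np.radians(ph); rows.append([round(float(v),2) for v in (dp[0]*np.cos(a)+dp[1]*np.sin(a),dp[0]*np.sin(a)-dp[1]*np.cos(a),-dp[2],0,0,-df,w)]); ph+=df
        p=np.array([x,y,z],float); print("->",x,y,z,f); [print("  ",r) for r in rows]
E
python3 -c "
from h import *
plan((395.5,-254.5,160,98.4,8.7,10),(395.5,-254.5,40,98.4,8.7,4),(395.5,-254.5,160,98.4,3,4),(664,-95.6,160,98.4,3,8),(664,-95.6,50,98.4,3,4))"
```

```text
t 0.1 tcp [ 278.  -614.6  243.6] phi 24.3 tilt [-0.04  0.09] w 87.0 F [-0.2 -0.6  0.6] 0.0
-> 395.5 -254.5 160 98.4
   [2.55, -2.8, 0.84, 0.0, 0.0, -7.41, 8.7]
   [2.89, -2.44, 0.84, 0.0, 0.0, -7.41, 8.7]
   [3.18, -2.05, 0.84, 0.0, 0.0, -7.41, 8.7]
   [3.42, -1.62, 0.84, 0.0, 0.0, -7.41, 8.7]
   [3.6, -1.17, 0.84, 0.0, 0.0, -7.41, 8.7]
   [3.72, -0.69, 0.84, 0.0, 0.0, -7.41, 8.7]
   [3.78, -0.21, 0.84, 0.0, 0.0, -7.41, 8.7]
   [3.78, 0.28, 0.84, 0.0, 0.0, -7.41, 8.7]
   [3.71, 0.77, 0.84, 0.0, 0.0, -7.41, 8.7]
   [3.58, 1.24, 0.84, 0.0, 0.0, -7.41, 8.7]
-> 395.5 -254.5 40 98.4
   [0.0, 0.0, 3.0, 0.0, 0.0, -0.0, 8.7]
   [0.0, 0.0, 3.0, 0.0, 0.0, -0.0, 8.7]
   [0.0, 0.0, 3.0, 0.0, 0.0, -0.0, 8.7]
   [0.0, 0.0, 3.0, 0.0, 0.0, -0.0, 8.7]
-> 395.5 -254.5 160 98.4
   [0.0, 0.0, -3.0, 0.0, 0.0, -0.0, 3.0]
   [0.0, 0.0, -3.0, 0.0, 0.0, -0.0, 3.0]
   [0.0, 0.0, -3.0, 0.0, 0.0, -0.0, 3.0]
   [0.0, 0.0, -3.0, 0.0, 0.0, -0.0, 3.0]
-> 664 -95.6 160 98.4
   [1.47, 3.61, -0.0, 0.0, 0.0, -0.0, 3.0]
   [1.47, 3.61, -0.0, 0.0, 0.0, -0.0, 3.0]
   [1.47, 3.61, -0.0, 0.0, 0.0, -0.0, 3.0]
   [1.47, 3.61, -0.0, 0.0, 0.0, -0.0, 3.0]
   [1.47, 3.61, -0.0, 0.0, 0.0, -0.0, 3.0]
   [1.47, 3.61, -0.0, 0.0, 0.0, -0.0, 3.0]
   [1.47, 3.61, -0.0, 0.0, 0.0, -0.0, 3.0]
   [1.47, 3.61, -0.0, 0.0, 0.0, -0.0, 3.0]
-> 664 -95.6 50 98.4
   [0.0, 0.0, 2.75, 0.0, 0.0, -0.0, 3.0]
   [0.0, 0.0, 2.75, 0.0, 0.0, -0.0, 3.0]
   [0.0, 0.0, 2.75, 0.0, 0.0, -0.0, 3.0]
   [0.0, 0.0, 2.75, 0.0, 0.0, -0.0, 3.0]
```

Call:
carry_out(
  series=[
    [2.5, -2.8, 0.8, 0, 0, -7.4, 8.7],
    [2.9, -2.4, 0.8, 0, 0, -7.4, 8.7],
    [3.2, -2.0, 0.8, 0, 0, -7.4, 8.7],
    [3.4, -1.6, 0.8, 0, 0, -7.4, 8.7],
    [3.6, -1.2, 0.8, 0, 0, -7.4, 8.7],
    [3.7, -0.7, 0.8, 0, 0, -7.4, 8.7],
    [3.8, -0.2, 0.8, 0, 0, -7.4, 8.7],
    [3.8, 0.3, 0.8, 0, 0, -7.4, 8.7],
  ],
)

```text
clock: 0.9
tcp_pos: [372.5, -326.2, 180.1]
tool_rot: [-0.0, 0.744, 0.668, -0.0]
ft_force: [1.1, -0.1, -0.8]
width: 86.8
gripper_force: 0.0
```

Call:
carry_out(
  series=[
    [3.7, 0.8, 0.8, 0, 0, -7.4, 8.7],
    [3.6, 1.2, 0.8, 0, 0, -7.4, 8.7],
    [0, 0, 0, 0, 0, 0, 8.7],
    [0, 0, 0, 0, 0, 0, 8.7],
  ],
)

```text
clock: 1.3
tcp_pos: [396.0, -255.3, 164.3]
tool_rot: [-0.0, 0.653, 0.757, -0.0]
ft_force: [-0.8, -0.3, 0.6]
width: 87.1
gripper_force: 0.0
```

```bash
python3 -c "
from h import *
s=state();f=wristf(s,grab_frame('wrist'));save(f,'w1');import pickle;pickle.dump(f,open('w1.pkl','wb'))
print(s['tcp_pos'],f['R'],f['camera_matrix'])"
```

```text
[ 395.96404642 -255.27968711  164.33637365] [[ 9.89274729e-01  1.46064803e-01 -7.64306800e-04]
 [ 1.40246748e-01 -9.48381578e-01  2.84434934e-01]
 [ 4.08210780e-02 -2.81491484e-01 -9.58695042e-01]] [[298.96703046   0.         276.88463746]
 [  0.         298.96703046 213.54686479]
 [  0.           0.           1.        ]]
```

View pics/w1.png

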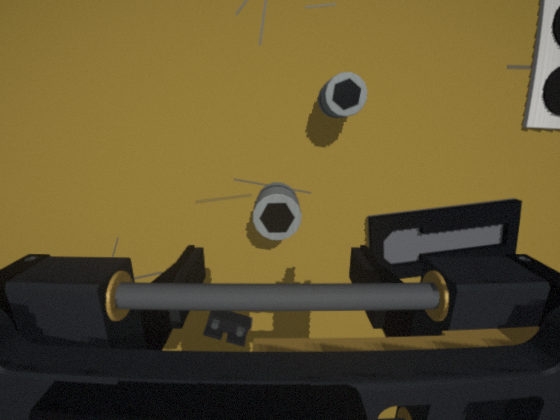

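The wrist view shows the xl top at (277,216), the l top at (346,94) and the tray at right, partly hidden by a finger.

```bash
python3 -c "
from h import *;import pickle
f=pickle.load(open('w1.pkl','rb'))
print(world(f,277,216,56),world(f,346,94,48),world(f,402,246,4),world(f,503,234,4))
plan((396,-254.5,40,98.4,8.7,4))"
```

```text
[ 395.58690835 -254.0764431    56.        ] [ 436.38261835 -145.44119236   48.        ] [ 539.31237227 -283.89211843    4.        ] [ 652.04695662 -253.70259938    4.        ]
t 1.4 tcp [ 395.8 -256.4  164.5] phi 98.3 tilt [-0.01 -0.03] w 87.1 F [-0.1 -0.9 -0.5] 0.0
-> 396 -254.5 40 98.4
   [0.05, 0.01, 3.11, 0.0, 0.0, -0.03, 8.7]
   [0.05, 0.01, 3.11, 0.0, 0.0, -0.03, 8.7]
   [0.05, 0.01, 3.11, 0.0, 0.0, -0.03, 8.7]
   [0.05, 0.01, 3.11, 0.0, 0.0, -0.03, 8.7]
```

Call:
carry_out(
  series=[
    [0.1, 0, 3.1, 0, 0, 0, 8.7],
    [0.05, 0, 3.1, 0, 0, 0, 8.7],
    [0, 0, 3.1, 0, 0, 0, 8.7],
    [0, 0, 3.1, 0, 0, 0, 8.7],
    [0, 0, 0, 0, 0, 0, 3],
    [0, 0, 0, 0, 0, 0, 3],
    [0, 0, 0, 0, 0, 0, 3],
    [0, 0, 0, 0, 0, 0, 3],
  ],
)

```text
clock: 2.15
tcp_pos: [396.8, -255.2, 42.1]
tool_rot: [0.002, 0.654, 0.756, 0.0]
ft_force: [-0.1, 0.0, 0.2]
width: 62.7
gripper_force: 0.0
```

Call:
carry_out(
  series=[
    [0, 0, 0, 0, 0, 0, 3],
    [0, 0, 0, 0, 0, 0, 3],
    [0, 0, 0, 0, 0, 0, 3],
    [0, 0, 0, 0, 0, 0, 3],
  ],
)

```text
clock: 2.55
tcp_pos: [395.9, -254.5, 41.1]
tool_rot: [0.0, 0.654, 0.757, -0.0]
ft_force: [-2.4, 1.2, 7.1]
width: 42.5
gripper_force: 30.0
```

Call:
carry_out(
  series=[
    [0, 0, -2, 0, 0, 0, 3],
    [0, 0, -2, 0, 0, 0, 3],
    [0, 0, -2, 0, 0, 0, 3],
    [0.8, 1.8, 0, 0, 0, 0, 3],
    [1.2, 2.7, 0, 0, 0, 0, 3],
    [1.4, 3.6, 0, 0, 0, 0, 3],
    [1.4, 3.6, 0, 0, 0, 0, 3],
    [1.4, 3.6, 0, 0, 0, 0, 3],
  ],
)

```text
clock: 3.35
tcp_pos: [538.5, -169.9, 99.7]
tool_rot: [-0.001, 0.654, 0.757, -0.0]
ft_force: [0.1, -1.1, -3.4]
width: 42.4
gripper_force: 30.0
```

Call:
carry_out(
  series=[
    [1.4, 3.6, 0, 0, 0, 0, 3],
    [1.4, 3.6, 0, 0, 0, 0, 3],
    [1.2, 2.7, 0, 0, 0, 0, 3],
    [0.8, 1.8, 0, 0, 0, 0, 3],
    [0, 0, 0, 0, 0, 0, 3],
    [0, 0, 0, 0, 0, 0, 3],
  ],
)

```text
clock: 3.95
tcp_pos: [645.9, -106.1, 99.1]
tool_rot: [-0.001, 0.653, 0.757, -0.001]
ft_force: [0.4, 0.1, -3.8]
width: 42.5
gripper_force: 30.0
```

```bash
python3 -c "
from h import *
plan((664.3,-95.6,51,98.4,3,4))"
```

```text
t 4.0 tcp [ 645.9 -106.1   99.1] phi 98.4 tilt [-0.18  0.  ] w 42.5 F [ 0.4  0.1 -3.8] 30.0
-> 664.3 -95.6 51 98.4
   [0.19, 0.49, 1.2, 0.0, 0.0, -0.0, 3.0]
   [0.19, 0.49, 1.2, 0.0, 0.0, -0.0, 3.0]
   [0.19, 0.49, 1.2, 0.0, 0.0, -0.0, 3.0]
   [0.19, 0.49, 1.2, 0.0, 0.0, -0.0, 3.0]
```

Call:
carry_out(
  series=[
    [0.4, 1, 0, 0, 0, 0, 3],
    [0.4, 1, 0, 0, 0, 0, 3],
    [0, 0, 1.8, 0, 0, 0, 3],
    [0, 0, 1.8, 0, 0, 0, 3],
    [0, 0, 0.8, 0, 0, 0, 3],
    [0, 0, 0.4, 0, 0, 0, 3],
    [0, 0, 0, 0, 0, 0, 3],
    [0, 0, 0, 0, 0, 0, 3],
  ],
)

```text
clock: 4.75
tcp_pos: [666.1, -95.5, 53.1]
tool_rot: [0.0, 0.654, 0.757, 0.0]
ft_force: [-0.8, 0.8, -3.3]
width: 42.1
gripper_force: 30.0
```

Call:
carry_out(
  series=[
    [0, -0.1, 0.15, 0, 0, 0, 3],
    [0, 0, 0.1, 0, 0, 0, 3],
    [0, 0, 0, 0, 0, 0, 3],
    [0, 0, 0, 0, 0, 0, 3],
  ],
)

```text
clock: 5.15
tcp_pos: [664.7, -95.7, 50.3]
tool_rot: [0.0, 0.654, 0.757, 0.0]
ft_force: [-0.0, 0.1, -3.1]
width: 42.4
gripper_force: 30.0
```

Call:
carry_out(
  series=[
    [0, 0, 0.1, 0, 0, 0, 3],
    [0, 0, 0, 0, 0, 0, 3],
    [0, 0, 0, 0, 0, 0, 3],
  ],
)

```text
clock: 5.45
tcp_pos: [664.7, -95.6, 50.2]
tool_rot: [0.0, 0.654, 0.757, -0.0]
ft_force: [-4.1, -0.6, 5.9]
width: 42.1
gripper_force: 30.0
```

Call:
carry_out(
  series=[
    [0, 0, 0, 0, 0, 0, 8.7],
    [0, 0, 0, 0, 0, 0, 8.7],
    [0, 0, 0, 0, 0, 0, 8.7],
    [0, 0, 0, 0, 0, 0, 8.7],
    [0, 0, -2, 0, 0, 0, 8.7],
    [0, 0, -3, 0, 0, 0, 8.7],
    [0, 0, -4, 0, 0, 0, 8.7],
    [0, 0, -2, 0, 0, 0, 8.7],
  ],
)

```text
clock: 6.25
tcp_pos: [666.4, -95.3, 162.6]
tool_rot: [0.002, 0.654, 0.757, 0.002]
ft_force: [0.3, -0.4, 0.0]
width: 86.0
gripper_force: 0.0
```

```bash
python3 -c "
from h import *
plan((436.2,-144.6,150,98.4,8.7,6),(436.2,-144.6,36,98.4,8.7,4),(436.2,-144.6,130,98.4,3,4),(655.2,-34.2,130,98.4,3,6))"
```

```text
t 6.2 tcp [666.4 -95.3 162.6] phi 98.3 tilt [ 0.3  -0.01] w 86.0 F [ 0.3 -0.4  0. ] 0.0
-> 436.2 -144.6 150 98.4
   [-0.26, -3.91, 0.21, 0.0, 0.0, -0.01, 8.7]
   [-0.25, -3.91, 0.21, 0.0, 0.0, -0.01, 8.7]
   [-0.25, -3.91, 0.21, 0.0, 0.0, -0.01, 8.7]
   [-0.25, -3.91, 0.21, 0.0, 0.0, -0.01, 8.7]
   [-0.25, -3.91, 0.21, 0.0, 0.0, -0.01, 8.7]
   [-0.25, -3.91, 0.21, 0.0, 0.0, -0.01, 8.7]
-> 436.2 -144.6 36 98.4
   [0.0, 0.0, 2.85, 0.0, 0.0, -0.0, 8.7]
   [0.0, 0.0, 2.85, 0.0, 0.0, -0.0, 8.7]
   [0.0, 0.0, 2.85, 0.0, 0.0, -0.0, 8.7]
   [0.0, 0.0, 2.85, 0.0, 0.0, -0.0, 8.7]
-> 436.2 -144.6 130 98.4
   [0.0, 0.0, -2.35, 0.0, 0.0, -0.0, 3.0]
   [0.0, 0.0, -2.35, 0.0, 0.0, -0.0, 3.0]
   [0.0, 0.0, -2.35, 0.0, 0.0, -0.0, 3.0]
   [0.0, 0.0, -2.35, 0.0, 0.0, -0.0, 3.0]
-> 655.2 -34.2 130 98.4
   [1.29, 3.88, -0.0, 0.0, 0.0, -0.0, 3.0]
   [1.29, 3.88, -0.0, 0.0, 0.0, -0.0, 3.0]
   [1.29, 3.88, -0.0, 0.0, 0.0, -0.0, 3.0]
   [1.29, 3.88, -0.0, 0.0, 0.0, -0.0, 3.0]
   [1.29, 3.88, -0.0, 0.0, 0.0, -0.0, 3.0]
   [1.29, 3.88, -0.0, 0.0, 0.0, -0.0, 3.0]
```

Call:
carry_out(
  series=[
    [-0.25, -3, 0, 0, 0, 0, 8.7],
    [-0.25, -4, 0, 0, 0, 0, 8.7],
    [-0.25, -4.6, 0, 0, 0, 0, 8.7],
    [-0.25, -4.6, 0, 0, 0, 0, 8.7],
    [-0.25, -4, 0, 0, 0, 0, 8.7],
    [-0.25, -3, 0, 0, 0, 0, 8.7],
    [0, 0, 0, 0, 0, 0, 8.7],
    [0, 0, 0, 0, 0, 0, 8.7],
  ],
)

```text
clock: 7.05
tcp_pos: [437.6, -144.4, 159.5]
tool_rot: [0.001, 0.654, 0.756, 0.0]
ft_force: [0.6, -0.7, 0.7]
width: 87.1
gripper_force: 0.0
```

```bash
python3 -c "
from h import *
plan((436.2,-144.6,36,98.4,8.7,4))"
```

```text
t 7.0 tcp [ 437.6 -144.4  159.5] phi 98.3 tilt [ 0.09 -0.04] w 87.1 F [ 0.6 -0.7  0.7] 0.0
-> 436.2 -144.6 36 98.4
   [0.0, -0.03, 3.09, 0.0, 0.0, -0.03, 8.7]
   [0.0, -0.03, 3.09, 0.0, 0.0, -0.03, 8.7]
   [0.0, -0.03, 3.09, 0.0, 0.0, -0.03, 8.7]
   [0.0, -0.03, 3.09, 0.0, 0.0, -0.03, 8.7]
```

Call:
carry_out(
  series=[
    [0, 0, 3.1, 0, 0, 0, 8.7],
    [0, 0, 3.1, 0, 0, 0, 8.7],
    [0, 0, 3.1, 0, 0, 0, 8.7],
    [0, 0, 3, 0, 0, 0, 8.7],
    [0, 0, 0, 0, 0, 0, 2],
    [0, 0, 0, 0, 0, 0, 2],
    [0, 0, 0, 0, 0, 0, 2],
    [0, 0, 0, 0, 0, 0, 2],
  ],
)

```text
clock: 7.85
tcp_pos: [438.7, -144.3, 37.5]
tool_rot: [0.002, 0.654, 0.757, 0.001]
ft_force: [-0.6, 0.4, 0.1]
width: 63.2
gripper_force: 0.0
```

Call:
carry_out(
  series=[
    [0, 0, 0, 0, 0, 0, 2],
    [0, 0, 0, 0, 0, 0, 2],
    [0, 0, 0, 0, 0, 0, 2],
    [0, 0, 0, 0, 0, 0, 2],
    [0, 0, 0, 0, 0, 0, 2],
  ],
)

```text
clock: 8.35
tcp_pos: [437.0, -144.3, 36.3]
tool_rot: [-0.0, 0.654, 0.757, -0.0]
ft_force: [-1.6, -0.6, 5.4]
width: 34.5
gripper_force: 30.0
```

Call:
carry_out(
  series=[
    [0, 0, -2, 0, 0, 0, 2],
    [0, 0, -3, 0, 0, 0, 2],
    [0, 0, -3, 0, 0, 0, 2],
    [0, 0, -1, 0, 0, 0, 2],
    [0.8, 2.2, 0, 0, 0, 0, 2],
    [1.1, 3.4, 0, 0, 0, 0, 2],
    [1.4, 4.2, 0, 0, 0, 0, 2],
    [1.4, 4.2, 0, 0, 0, 0, 2],
  ],
)

```text
clock: 9.15
tcp_pos: [569.5, -77.1, 124.7]
tool_rot: [-0.0, 0.654, 0.756, -0.001]
ft_force: [1.2, 0.4, -1.9]
width: 34.3
gripper_force: 30.0
```

Call:
carry_out(
  series=[
    [1.2, 3.8, 0, 0, 0, 0, 2],
    [1, 3, 0, 0, 0, 0, 2],
    [0.8, 2.4, 0, 0, 0, 0, 2],
    [0, 0, 0, 0, 0, 0, 2],
    [0, 0, 2, 0, 0, 0, 2],
    [0, 0, 2, 0, 0, 0, 2],
    [0, 0, 1, 0, 0, 0, 2],
    [0, 0, 0, 0, 0, 0, 2],
  ],
)

```text
clock: 9.95
tcp_pos: [653.5, -34.9, 73.4]
tool_rot: [-0.002, 0.654, 0.757, -0.002]
ft_force: [0.2, 0.1, -1.7]
width: 34.3
gripper_force: 30.0
```

```bash
python3 -c "
from h import *
plan((655.2,-34.2,46,98.4,2,3))"
```

```text
t 9.9 tcp [653.5 -34.9  73.4] phi 98.3 tilt [-0.29 -0.02] w 34.3 F [ 0.2  0.1 -1.7] 30.0
-> 655.2 -34.2 46 98.4
   [0.01, 0.06, 0.91, 0.0, 0.0, -0.02, 2.0]
   [0.01, 0.06, 0.91, 0.0, 0.0, -0.02, 2.0]
   [0.01, 0.06, 0.91, 0.0, 0.0, -0.02, 2.0]
```

Call:
carry_out(
  series=[
    [0, 0.1, 1.2, 0, 0, 0, 2],
    [0, 0, 0.9, 0, 0, 0, 2],
    [0, 0, 0.5, 0, 0, 0, 2],
    [0, 0, 0.1, 0, 0, 0, 2],
    [0, 0, 0, 0, 0, 0, 2],
    [0, 0, 0, 0, 0, 0, 2],
    [0, 0, 0, 0, 0, 0, 2],
  ],
)

```text
clock: 10.65
tcp_pos: [657.0, -34.1, 49.6]
tool_rot: [0.0, 0.654, 0.757, 0.0]
ft_force: [0.3, 0.7, -2.6]
width: 34.3
gripper_force: 30.0
```

Call:
carry_out(
  series=[
    [0, -0.1, 0.2, 0, 0, 0, 2],
    [0, 0, 0.15, 0, 0, 0, 2],
    [0, 0, 0.1, 0, 0, 0, 2],
    [0, 0, 0, 0, 0, 0, 2],
    [0, 0, 0, 0, 0, 0, 2],
  ],
)

```text
clock: 11.15
tcp_pos: [655.6, -34.3, 45.4]
tool_rot: [0.0, 0.654, 0.757, -0.0]
ft_force: [-4.2, -0.9, 6.2]
width: 34.4
gripper_force: 30.0
```

Call:
carry_out(
  series=[
    [0, 0, 0, 0, 0, 0, 8.7],
    [0, 0, 0, 0, 0, 0, 8.7],
    [0, 0, 0, 0, 0, 0, 8.7],
    [0, 0, 0, 0, 0, 0, 8.7],
    [0, 0, -2, 0, 0, 0, 8.7],
    [0, 0, -4, 0, 0, 0, 8.7],
    [0, 0, -4, 0, 0, 0, 8.7],
    [0, 0, -1, 0, 0, 0, 8.7],
  ],
)

```text
clock: 11.95
tcp_pos: [658.5, -33.7, 159.6]
tool_rot: [0.003, 0.654, 0.757, 0.003]
ft_force: [0.5, -0.8, 0.2]
width: 85.3
gripper_force: 0.0
```

Call:
carry_out(
  series=[
    [3, -2.2, 0, 0, 0, 0, 8.7],
    [4, -2.9, 0, 0, 0, 0, 8.7],
    [4, -2.9, 0, 0, 0, 0, 8.7],
    [4, -2.9, 0, 0, 0, 0, 8.7],
    [4, -2.9, 0, 0, 0, 0, 8.7],
    [4, -2.9, 0, 0, 0, 0, 8.7],
    [4, -2.9, 0, 0, 0, 0, 8.7],
    [3.5, -2.4, 0, 0, 0, 0, 8.7],
  ],
)

```text
clock: 12.75
tcp_pos: [391.4, 236.9, 154.2]
tool_rot: [-0.0, 0.653, 0.757, -0.0]
ft_force: [0.2, 1.2, 0.6]
width: 86.9
gripper_force: 0.0
```

Call:
carry_out(
  series=[
    [2.5, -1.7, 0, 0, 0, 0, 8.7],
    [0, 0, 0, 0, 0, 0, 8.7],
    [0, 0, 0, 0, 0, 0, 8.7],
  ],
)

```text
clock: 13.05
tcp_pos: [373.0, 257.9, 154.3]
tool_rot: [0.0, 0.653, 0.757, -0.0]
ft_force: [0.3, -0.4, -0.9]
width: 86.8
gripper_force: 0.0
```

```bash
python3 -c "
from h import *
plan((372.5,257.6,32,98.4,8.7,4))
s=state();f=wristf(s,grab_frame('wrist'));save(f,'w2');import pickle;pickle.dump(f,open('w2.pkl','wb'))"
```

```text
t 13.1 tcp [373.  257.9 154.3] phi 98.4 tilt [-0.01 -0.03] w 86.8 F [ 0.3 -0.4 -0.9] 0.0
-> 372.5 257.6 32 98.4
   [-0.01, -0.01, 3.06, 0.0, 0.0, 0.01, 8.7]
   [-0.01, -0.01, 3.06, 0.0, 0.0, 0.01, 8.7]
   [-0.01, -0.01, 3.06, 0.0, 0.0, 0.01, 8.7]
   [-0.01, -0.01, 3.06, 0.0, 0.0, 0.01, 8.7]
```

View pics/w2.png

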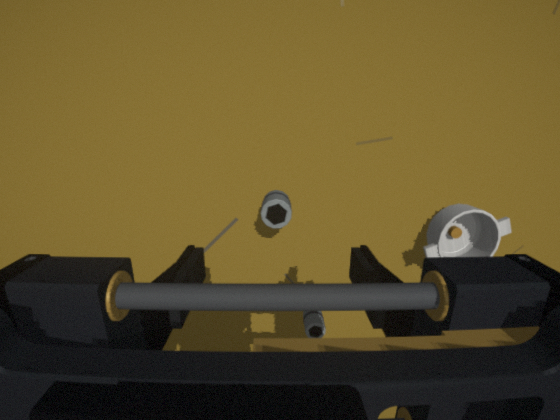

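The wrist view shows m's top at (276,213), centred between the fingers as xl was. The small socket is at (315,330).

Call:
carry_out(
  series=[
    [0, 0, 3.1, 0, 0, 0, 8.7],
    [0, 0, 3.1, 0, 0, 0, 8.7],
    [0, 0, 3.1, 0, 0, 0, 8.7],
    [0, 0, 2.9, 0, 0, 0, 8.7],
    [0, 0, 0, 0, 0, 0, 1.5],
    [0, 0, 0, 0, 0, 0, 1.5],
    [0, 0, 0, 0, 0, 0, 1.5],
    [0, 0, 0, 0, 0, 0, 1.5],
  ],
)

```text
clock: 13.9
tcp_pos: [374.4, 258.3, 33.9]
tool_rot: [0.001, 0.654, 0.756, 0.001]
ft_force: [-0.0, -0.0, 0.5]
width: 62.8
gripper_force: 0.0
```

Call:
carry_out(
  series=[
    [0, 0, 0, 0, 0, 0, 1.5],
    [0, 0, 0, 0, 0, 0, 1.5],
    [0, 0, 0, 0, 0, 0, 1.5],
    [0, 0, 0, 0, 0, 0, 1.5],
    [0, 0, 0, 0, 0, 0, 1.5],
    [0, 0, 0, 0, 0, 0, 1.5],
  ],
)

```text
clock: 14.5
tcp_pos: [373.1, 257.8, 32.6]
tool_rot: [0.0, 0.654, 0.757, -0.0]
ft_force: [-0.2, -0.4, 3.8]
width: 27.2
gripper_force: 30.0
```

```bash
python3 -c "
from h import *;import pickle
f=pickle.load(open('w2.pkl','rb'))
print(world(f,276,213,40),world(f,315.5,330,32))
plan((645.8,27.1,32,98.4,1.5,10))"
```

```text
[371.62897939 259.90887982  40.        ] [431.92372908 136.3612949   32.        ]
t 14.5 tcp [373.1 257.8  32.6] phi 98.3 tilt [-0.01 -0.03] w 27.2 F [-0.2 -0.4  3.8] 30.0
-> 645.8 27.1 32 98.4
   [-2.68, 2.36, 0.01, 0.0, 0.0, -0.01, 1.5]
   [-2.68, 2.36, 0.01, 0.0, 0.0, -0.01, 1.5]
   [-2.68, 2.36, 0.01, 0.0, 0.0, -0.01, 1.5]
   [-2.68, 2.36, 0.01, 0.0, 0.0, -0.01, 1.5]
   [-2.68, 2.36, 0.01, 0.0, 0.0, -0.01, 1.5]
   [-2.68, 2.36, 0.01, 0.0, 0.0, -0.01, 1.5]
   [-2.68, 2.36, 0.01, 0.0, 0.0, -0.01, 1.5]
   [-2.68, 2.36, 0.01, 0.0, 0.0, -0.01, 1.5]
   [-2.68, 2.36, 0.01, 0.0, 0.0, -0.01, 1.5]
   [-2.68, 2.36, 0.01, 0.0, 0.0, -0.01, 1.5]
```

Call:
carry_out(
  series=[
    [0, 0, -2, 0, 0, 0, 1.5],
    [0, 0, -3.5, 0, 0, 0, 1.5],
    [0, 0, -3, 0, 0, 0, 1.5],
    [-2, 1.8, -0.5, 0, 0, 0, 1.5],
    [-3.2, 2.8, 0, 0, 0, 0, 1.5],
    [-3.8, 3.3, 0, 0, 0, 0, 1.5],
    [-3.8, 3.3, 0, 0, 0, 0, 1.5],
    [-3.8, 3.3, 0, 0, 0, 0, 1.5],
  ],
)

```text
clock: 15.3
tcp_pos: [541.2, 113.6, 122.3]
tool_rot: [0.0, 0.654, 0.757, -0.0]
ft_force: [0.6, 1.3, -0.2]
width: 27.2
gripper_force: 30.0
```

Call:
carry_out(
  series=[
    [-3.8, 3.3, 0, 0, 0, 0, 1.5],
    [-3.2, 2.8, 0, 0, 0, 0, 1.5],
    [-2.2, 2, 0, 0, 0, 0, 1.5],
    [-1.2, 1, 0, 0, 0, 0, 1.5],
    [0, 0, 2, 0, 0, 0, 1.5],
    [0, 0, 2, 0, 0, 0, 1.5],
    [0, 0, 1, 0, 0, 0, 1.5],
    [0, 0, 0, 0, 0, 0, 1.5],
  ],
)

```text
clock: 16.1
tcp_pos: [643.2, 26.5, 70.8]
tool_rot: [-0.002, 0.653, 0.757, -0.001]
ft_force: [0.2, -1.1, -2.6]
width: 26.9
gripper_force: 30.0
```

Call:
carry_out(
  series=[
    [0, 0, 0, 0, 0, 0, 1.5],
    [0, 0, 0, 0, 0, 0, 1.5],
    [0, 0, 0, 0, 0, 0, 1.5],
  ],
)

```text
clock: 16.4
tcp_pos: [645.5, 26.0, 73.6]
tool_rot: [0.001, 0.654, 0.757, 0.001]
ft_force: [-0.6, -0.1, -0.8]
width: 27.1
gripper_force: 30.0
```

```bash
python3 -c "
from h import *
plan((645.8,25.5,41.6,98.4,1.5,1))"
```

```text
t 16.4 tcp [645.5  26.   73.6] phi 98.3 tilt [0.1 0. ] w 27.1 F [-0.6 -0.1 -0.8] 30.0
-> 645.8 25.5 41.6 98.4
   [-0.06, 0.02, 3.2, 0.0, 0.0, -0.05, 1.5]
```

Call:
carry_out(
  series=[
    [0, 0, 1.2, 0, 0, 0, 1.5],
    [0, 0, 1, 0, 0, 0, 1.5],
    [0, 0, 0.6, 0, 0, 0, 1.5],
    [0, 0, 0.2, 0, 0, 0, 1.5],
    [0, 0, 0.1, 0, 0, 0, 1.5],
    [0, 0, 0.1, 0, 0, 0, 1.5],
    [0, 0, 0, 0, 0, 0, 1.5],
    [0, 0, 0, 0, 0, 0, 1.5],
  ],
)

```text
clock: 17.2
tcp_pos: [643.9, 25.5, 41.7]
tool_rot: [-0.0, 0.654, 0.757, -0.001]
ft_force: [-6.4, -0.4, 9.2]
width: 27.1
gripper_force: 30.0
```

Call:
carry_out(
  series=[
    [0, 0, 0, 0, 0, 0, 8.7],
    [0, 0, 0, 0, 0, 0, 8.7],
    [0, 0, 0, 0, 0, 0, 8.7],
    [0, 0, 0, 0, 0, 0, 8.7],
    [0, 0, -2, 0, 0, 0, 8.7],
    [0, 0, -4, 0, 0, 0, 8.7],
    [0, 0, -4, 0, 0, 0, 8.7],
    [0, 0, -1, 0, 0, 0, 8.7],
  ],
)

```text
clock: 18.0
tcp_pos: [647.7, 26.7, 155.5]
tool_rot: [0.003, 0.654, 0.757, 0.003]
ft_force: [-0.4, -0.2, -0.2]
width: 82.3
gripper_force: 0.0
```

Call:
carry_out(
  series=[
    [1.8, -2.5, 0, 0, 0, 0, 8.7],
    [2.8, -4, 0, 0, 0, 0, 8.7],
    [3, -4.2, 0, 0, 0, 0, 8.7],
    [2.8, -4, 0, 0, 0, 0, 8.7],
    [2.2, -3, 0, 0, 0, 0, 8.7],
    [1.4, -1.8, 0, 0, 0, 0, 8.7],
    [0, 0, 0, 0, 0, 0, 8.7],
    [0, 0, 0, 0, 0, 0, 8.7],
  ],
)

```text
clock: 18.8
tcp_pos: [433.4, 135.2, 150.5]
tool_rot: [0.0, 0.654, 0.757, 0.0]
ft_force: [0.1, 0.1, 1.1]
width: 86.7
gripper_force: 0.0
```

Call:
carry_out(
  series=[
    [0, 0, 0, 0, 0, 0, 8.7],
    [0, 0, 0, 0, 0, 0, 8.7],
  ],
)

```text
clock: 19.0
tcp_pos: [434.2, 134.7, 150.4]
tool_rot: [-0.0, 0.655, 0.756, 0.0]
ft_force: [-0.0, 0.4, -1.0]
width: 87.2
gripper_force: 0.0
```

```bash
python3 -c "
from h import *
plan((431.7,136.1,28,98.4,8.7,4))"
```

```text
t 19.0 tcp [434.2 134.7 150.4] phi 98.2 tilt [0.   0.02] w 87.2 F [-0.   0.4 -1. ] 0.0
-> 431.7 136.1 28 98.4
   [0.04, -0.06, 3.06, 0.0, 0.0, -0.04, 8.7]
   [0.04, -0.06, 3.06, 0.0, 0.0, -0.04, 8.7]
   [0.04, -0.06, 3.06, 0.0, 0.0, -0.04, 8.7]
   [0.04, -0.06, 3.06, 0.0, 0.0, -0.04, 8.7]
```

Call:
carry_out(
  series=[
    [0.15, -0.2, 3.1, 0, 0, 0, 8.7],
    [0, 0, 3.1, 0, 0, 0, 8.7],
    [0, 0, 3.1, 0, 0, 0, 8.7],
    [0, 0, 2.9, 0, 0, 0, 8.7],
    [0, 0, 0, 0, 0, 0, 1],
    [0, 0, 0, 0, 0, 0, 1],
    [0, 0, 0, 0, 0, 0, 1],
    [0, 0, 0, 0, 0, 0, 1],
  ],
)

```text
clock: 19.8
tcp_pos: [432.1, 136.7, 29.9]
tool_rot: [0.001, 0.654, 0.756, 0.001]
ft_force: [-0.1, -0.1, -0.7]
width: 62.8
gripper_force: 0.0
```

Call:
carry_out(
  series=[
    [0, 0, 0, 0, 0, 0, 1],
    [0, 0, 0, 0, 0, 0, 1],
    [0, 0, 0, 0, 0, 0, 1],
    [0, 0, 0, 0, 0, 0, 1],
    [0, 0, 0, 0, 0, 0, 1],
    [0, 0, 0, 0, 0, 0, 1],
    [0, 0, 0, 0, 0, 0, 1],
  ],
)

```text
clock: 20.5
tcp_pos: [431.0, 136.5, 28.6]
tool_rot: [0.0, 0.654, 0.757, -0.0]
ft_force: [0.1, -0.1, 0.9]
width: 21.0
gripper_force: 30.0
```

```bash
python3 -c "
from h import *
plan((636.8,88.5,32,98.4,1,7))" | head -3
```

```text
t 20.5 tcp [431.  136.5  28.6] phi 98.3 tilt [ 0. -0.] w 21.0 F [ 0.1 -0.1  0.9] 30.0
-> 636.8 88.5 32 98.4
   [-1.11, 2.81, -0.05, 0.0, 0.0, -0.01, 1.0]
```

Call:
carry_out(
  series=[
    [0, 0, -2, 0, 0, 0, 1],
    [0, 0, -3.5, 0, 0, 0, 1],
    [0, 0, -3, 0, 0, 0, 1],
    [-0.8, 2, -0.5, 0, 0, 0, 1],
    [-1.2, 3.2, 0, 0, 0, 0, 1],
    [-1.5, 3.8, 0, 0, 0, 0, 1],
    [-1.5, 3.8, 0, 0, 0, 0, 1],
    [-1.3, 3.3, 0, 0, 0, 0, 1],
  ],
)

```text
clock: 21.3
tcp_pos: [601.1, 96.5, 118.2]
tool_rot: [0.0, 0.654, 0.756, -0.0]
ft_force: [-0.0, 0.5, -0.2]
width: 20.9
gripper_force: 30.0
```

Call:
carry_out(
  series=[
    [-1, 2.3, 0, 0, 0, 0, 1],
    [-0.5, 1.3, 1, 0, 0, 0, 1],
    [0, 0, 2, 0, 0, 0, 1],
    [0, 0, 1.5, 0, 0, 0, 1],
    [0, 0, 0.5, 0, 0, 0, 1],
    [0, 0, 0, 0, 0, 0, 1],
    [0, 0, 0, 0, 0, 0, 1],
    [0, 0, 0, 0, 0, 0, 1],
  ],
)

```text
clock: 22.1
tcp_pos: [637.6, 88.2, 69.6]
tool_rot: [0.001, 0.654, 0.757, 0.001]
ft_force: [-0.4, -0.3, -1.6]
width: 21.3
gripper_force: 30.0
```

```bash
python3 -c "
from h import *
plan((636.8,88.5,37.8,98.4,1,1))"
```

```text
t 22.1 tcp [637.6  88.2  69.6] phi 98.4 tilt [0.1  0.01] w 21.3 F [-0.4 -0.3 -1.6] 30.0
-> 636.8 88.5 37.8 98.4
   [0.04, -0.08, 3.18, 0.0, 0.0, -0.04, 1.0]
```

Call:
carry_out(
  series=[
    [0, 0, 1.2, 0, 0, 0, 1],
    [0, 0, 1, 0, 0, 0, 1],
    [0, 0, 0.6, 0, 0, 0, 1],
    [0, 0, 0.2, 0, 0, 0, 1],
    [0, 0, 0.1, 0, 0, 0, 1],
    [0, 0, 0.1, 0, 0, 0, 1],
    [0, 0, 0, 0, 0, 0, 1],
    [0, 0, 0, 0, 0, 0, 1],
  ],
)

```text
clock: 22.9
tcp_pos: [636.2, 87.5, 37.6]
tool_rot: [-0.0, 0.654, 0.757, -0.001]
ft_force: [-4.5, -1.0, 9.1]
width: 20.9
gripper_force: 30.0
```

Call:
carry_out(
  series=[
    [0, 0, 0, 0, 0, 0, 8.7],
    [0, 0, 0, 0, 0, 0, 8.7],
    [0, 0, 0, 0, 0, 0, 8.7],
    [0, 0, 0, 0, 0, 0, 8.7],
    [0, 0, -2, 0, 0, 0, 8.7],
    [0, 0, -4, 0, 0, 0, 8.7],
    [0, 0, -4, 0, 0, 0, 8.7],
    [0, 0, -3, 0, 0, 0, 8.7],
  ],
)

```text
clock: 23.7
tcp_pos: [637.9, 88.3, 168.9]
tool_rot: [0.001, 0.654, 0.757, 0.001]
ft_force: [0.1, 0.4, -0.5]
width: 77.2
gripper_force: 0.0
```

Call:
carry_out(
  series=[
    [-1.5, -3, -2, 0, 0, 0, 8.7],
    [-2, -4, 0, 0, 0, 0, 8.7],
    [-2, -4, 0, 0, 0, 0, 8.7],
    [-2, -4, 0, 0, 0, 0, 8.7],
    [-1.4, -3.5, 0, 0, 0, 0, 8.7],
    [-1, -2, 0, 0, 0, 0, 8.7],
    [0, 0, 0, 0, 0, 0, 8.7],
    [0, 0, 0, 0, 0, 0, 8.7],
  ],
)

```text
clock: 24.5
tcp_pos: [449.4, -39.7, 187.0]
tool_rot: [0.001, 0.654, 0.756, 0.001]
ft_force: [0.7, -0.6, -0.5]
width: 86.7
gripper_force: 0.0
```

```bash
python3 -c "
from h import *;import pickle
s=state();f=wristf(s,grab_frame('wrist'));save(f,'w3');pickle.dump(f,open('w3.pkl','wb'));print(s['tcp_pos'])
f=grab_frame('top');cv2.imwrite('pics/top2.png',cv2.resize(f['pixels'][100:300,200:480,::-1],None,fx=2.5,fy=2.5,interpolation=cv2.INTER_CUBIC))"
```

```text
[449.36315058 -39.74486265 186.96918773]
```

View pics/w3.png

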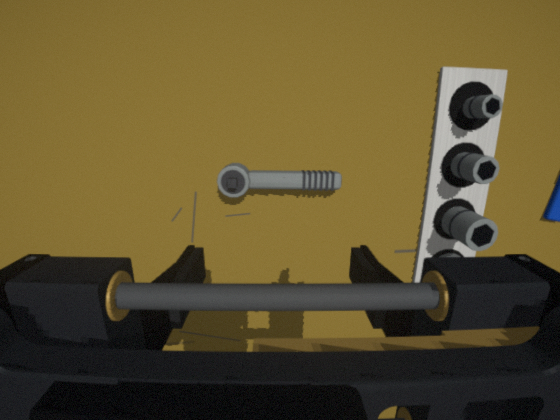

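View pics/top2.png

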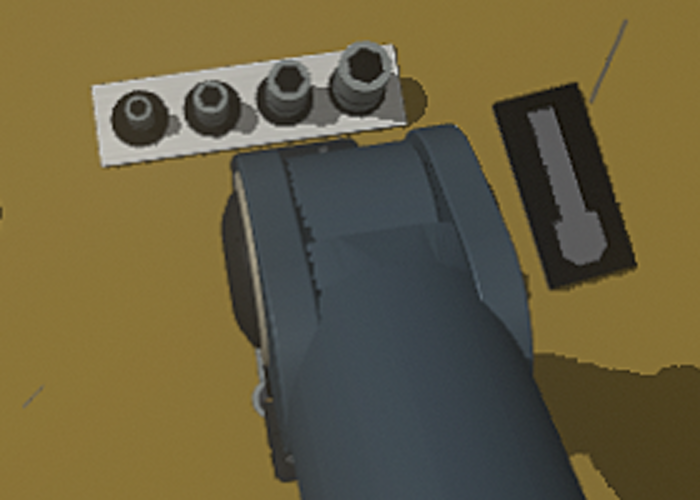

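The wrist view shows the ratchet head at (234,180) and the handle end at (341,180). The top crop shows all four sockets standing on their pads in the right order. The tray corners are at (494,103), (578,83), (637,266) and (553,290) in the crop.

```bash
python3 -c "
from h import *;import pickle
f=pickle.load(open('w3.pkl','rb'))
h=world(f,234,180.5,26);e=world(f,341,180.5,14);m=world(f,252,180.5,20);m2=world(f,333,180.5,20)
print('head',h,'end',e,'ang',np.degrees(np.arctan2(*(e-h)[1::-1])),np.degrees(np.arctan2(*(m2-m)[1::-1])))
T=pickle.load(open('top.pkl','rb'))
c=np.array([world(T,200+(u+.5)/2.5-.5,100+(v+.5)/2.5-.5,12)[:2] for u,v in((494,103),(578,83),(637,266),(553,290))])
print(c.round(0),c.mean(0));d=(c[0]+c[1]-c[2]-c[3])/2;print(np.linalg.norm(d),np.degrees(np.arctan2(d[1],d[0])))
w=pickle.load(open('w1.pkl','rb'));p=[world(w,u,v,12)[:2].round(0) for u,v in((520,200),(366,217))];print('w1 far edge corners',p)
"
```

```text
head [402.60471869 -23.21335968  26.        ] end [514.07892521  -9.09877667  14.        ] ang 7.216247071588636 8.334510847567602
[[ 651. -210.]
 [ 669. -283.]
 [ 512. -326.]
 [ 492. -255.]] [ 581.05681945 -268.70075841]
163.75327674054685 15.550168413546933
w1 far edge corners [array([ 650., -212.]), array([ 489., -255.])]
```

```bash
python3 -c "
from h import *
plan((444.3,-17.6,150,7.7,8.7,11))"
```

```text
t 24.6 tcp [450.  -39.  186.9] phi 98.4 tilt [0.09 0.04] w 87.3 F [-0.6  0.6 -0.1] 0.0
-> 444.3 -17.6 150 7.7
   [0.2, -0.02, 0.34, 0.0, 0.0, 8.25, 8.7]
   [0.19, -0.05, 0.34, 0.0, 0.0, 8.25, 8.7]
   [0.18, -0.08, 0.34, 0.0, 0.0, 8.25, 8.7]
   [0.17, -0.1, 0.34, 0.0, 0.0, 8.25, 8.7]
   [0.15, -0.13, 0.34, 0.0, 0.0, 8.25, 8.7]
   [0.13, -0.15, 0.34, 0.0, 0.0, 8.25, 8.7]
   [0.11, -0.17, 0.34, 0.0, 0.0, 8.25, 8.7]
   [0.09, -0.18, 0.34, 0.0, 0.0, 8.25, 8.7]
   [0.06, -0.19, 0.34, 0.0, 0.0, 8.25, 8.7]
   [0.03, -0.2, 0.34, 0.0, 0.0, 8.25, 8.7]
   [0.0, -0.2, 0.34, 0.0, 0.0, 8.25, 8.7]
```

Call:
carry_out(
  series=[
    [0.2, 0, 0.3, 0, 0, 8.2, 8.7],
    [0.2, 0, 0.3, 0, 0, 8.2, 8.7],
    [0.2, -0.1, 0.3, 0, 0, 8.2, 8.7],
    [0.2, -0.1, 0.3, 0, 0, 8.2, 8.7],
    [0.1, -0.1, 0.3, 0, 0, 8.3, 8.7],
    [0.1, -0.1, 0.3, 0, 0, 8.3, 8.7],
    [0.1, -0.2, 0.3, 0, 0, 8.3, 8.7],
    [0.1, -0.2, 0.3, 0, 0, 8.3, 8.7],
  ],
)

```text
clock: 25.4
tcp_pos: [446.3, -23.3, 162.3]
tool_rot: [-0.0, 0.961, 0.277, 0.0]
ft_force: [0.6, -0.3, 0.4]
width: 87.2
gripper_force: 0.0
```

Call:
carry_out(
  series=[
    [0.1, -0.2, 0.3, 0, 0, 8.3, 8.7],
    [0, -0.2, 0.3, 0, 0, 8.2, 8.7],
    [0, -0.2, 0.3, 0, 0, 8.2, 8.7],
    [0, 0, 0, 0, 0, 0, 8.7],
    [0, 0, 0, 0, 0, 0, 8.7],
    [0, 0, 0, 0, 0, 0, 8.7],
  ],
)

```text
clock: 26.0
tcp_pos: [444.1, -18.2, 153.6]
tool_rot: [-0.0, 0.998, 0.068, 0.0]
ft_force: [-0.0, -0.4, -0.9]
width: 86.7
gripper_force: 0.0
```

```bash
python3 -c "
from h import *;import pickle
plan((444.3,-17.6,33,7.7,8.7,5))
s=state();f=wristf(s,grab_frame('wrist'));save(f,'w4');pickle.dump(f,open('w4.pkl','wb'))"
```

```text
t 26.0 tcp [444.1 -18.2 153.6] phi 7.8 tilt [0.02 0.01] w 86.7 F [-0.  -0.4 -0.9] 0.0
-> 444.3 -17.6 33 7.7
   [0.01, -0.01, 2.41, 0.0, 0.0, 0.02, 8.7]
   [0.01, -0.01, 2.41, 0.0, 0.0, 0.02, 8.7]
   [0.01, -0.01, 2.41, 0.0, 0.0, 0.02, 8.7]
   [0.01, -0.01, 2.41, 0.0, 0.0, 0.02, 8.7]
   [0.01, -0.01, 2.41, 0.0, 0.0, 0.02, 8.7]
```

View pics/w4.png

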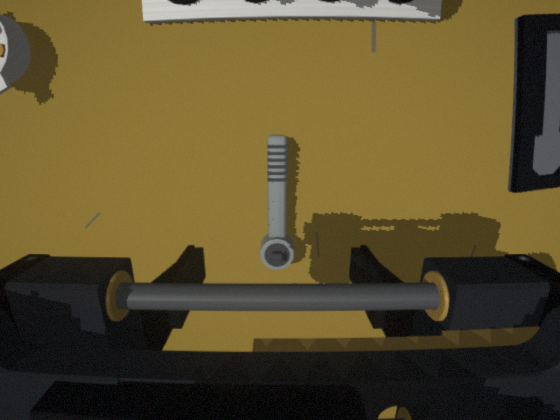

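The handle runs vertically at column 277 between the jaws, with the head at (278,252). The yaw is right, so I descend and grip.

Call:
carry_out(
  series=[
    [0, 0, 3, 0, 0, 0, 6],
    [0, 0, 3, 0, 0, 0, 6],
    [0, 0, 3, 0, 0, 0, 6],
    [0, 0, 2.2, 0, 0, 0, 5],
    [0, 0, 0.9, 0, 0, 0, 5],
    [0, 0, 0, 0, 0, 0, 1],
    [0, 0, 0, 0, 0, 0, 1],
    [0, 0, 0, 0, 0, 0, 1],
  ],
)

```text
clock: 26.85
tcp_pos: [444.6, -18.6, 33.7]
tool_rot: [0.0, 0.998, 0.067, 0.001]
ft_force: [-0.4, 0.2, -0.3]
width: 33.7
gripper_force: 0.0
```

Call:
carry_out(
  series=[
    [0, 0, 0, 0, 0, 0, 1],
    [0, 0, 0, 0, 0, 0, 1],
    [0, 0, 0, 0, 0, 0, 1],
    [0, 0, 0, 0, 0, 0, 1],
    [0, 0, 0, 0, 0, 0, 1],
  ],
)

```text
clock: 27.35
tcp_pos: [444.0, -18.5, 33.3]
tool_rot: [0.0, 0.998, 0.067, 0.001]
ft_force: [-1.9, -0.4, 6.9]
width: 17.5
gripper_force: 30.0
```

Call:
carry_out(
  series=[
    [0, 0, -1.5, 0, 0, 0, 1],
    [0, 0, -2, 0, 0, 0, 1],
    [0, 0, -2, 0, 0, 0, 1],
    [0, 0, -1, 0, 0, 0, 1],
    [0, 0, 0, 0, 0, 0, 1],
    [0, 0, 0, 0, 0, 0, 1],
  ],
)

```text
clock: 27.95
tcp_pos: [443.0, -18.7, 97.1]
tool_rot: [0.0, 0.998, 0.067, -0.0]
ft_force: [0.4, 0.2, -2.5]
width: 17.8
gripper_force: 30.0
```

```bash
python3 -c "
from h import *;import pickle
f=pickle.load(open('w4.pkl','rb'))
print(world(f,278,251.5,26),world(f,277,136,14))
a=np.radians(15);print(580.7-6*np.cos(a),-268.9-6*np.sin(a))
plan((574.9,-270.5,100,15,1,9))"
```

```text
[404.0620937  -25.32689967  26.        ] [512.0768727   -9.53447932  14.        ]
574.9044450422656 -270.4529142706151
t 27.9 tcp [443.  -18.7  97.1] phi 7.6 tilt [-0.05 -0.01] w 17.8 F [ 0.4  0.2 -2.5] 30.0
-> 574.9 -270.5 100 15
   [1.08, 2.97, -0.03, 0.0, 0.0, -0.82, 1.0]
   [1.04, 2.98, -0.03, 0.0, 0.0, -0.82, 1.0]
   [1.0, 3.0, -0.03, 0.0, 0.0, -0.82, 1.0]
   [0.95, 3.01, -0.03, 0.0, 0.0, -0.82, 1.0]
   [0.91, 3.02, -0.03, 0.0, 0.0, -0.82, 1.0]
   [0.87, 3.04, -0.03, 0.0, 0.0, -0.82, 1.0]
   [0.82, 3.05, -0.03, 0.0, 0.0, -0.82, 1.0]
   [0.78, 3.06, -0.03, 0.0, 0.0, -0.82, 1.0]
   [0.74, 3.07, -0.03, 0.0, 0.0, -0.82, 1.0]
```

Call:
carry_out(
  series=[
    [0.7, 2, 0, 0, 0, -0.8, 1],
    [1, 3, 0, 0, 0, -0.8, 1],
    [1.2, 3.6, 0, 0, 0, -0.8, 1],
    [1.1, 3.8, 0, 0, 0, -0.8, 1],
    [1.1, 3.8, 0, 0, 0, -0.8, 1],
    [1, 3.8, 0, 0, 0, -0.8, 1],
    [0.9, 3.4, 0, 0, 0, -0.8, 1],
    [0.7, 2.4, 0, 0, 0, -0.8, 1],
  ],
)

```text
clock: 28.75
tcp_pos: [565.9, -261.1, 95.5]
tool_rot: [-0.0, 0.993, 0.121, -0.001]
ft_force: [0.3, 1.1, -1.7]
width: 17.3
gripper_force: 30.0
```

Call:
carry_out(
  series=[
    [0.4, 1.4, 0, 0, 0, -0.8, 1],
    [0, 0, 0, 0, 0, 0, 1],
    [0, 0, 0, 0, 0, 0, 1],
    [0, 0, 0, 0, 0, 0, 1],
  ],
)

```text
clock: 29.15
tcp_pos: [573.0, -268.6, 97.2]
tool_rot: [-0.001, 0.991, 0.13, -0.001]
ft_force: [-0.2, 0.1, -1.9]
width: 17.3
gripper_force: 30.0
```

```bash
python3 -c "
from h import *;import pickle
plan((574.9,-270.5,60,15,1,1))
s=state();f=wristf(s,grab_frame('wrist'));save(f,'w5');pickle.dump(f,open('w5.pkl','wb'))"
```

```text
t 29.1 tcp [ 573.  -268.6   97.2] phi 15.0 tilt [-0.08  0.08] w 17.3 F [-0.2  0.1 -1.9] 30.0
-> 574.9 -270.5 60 15
   [0.13, 0.23, 3.72, 0.0, 0.0, -0.03, 1.0]
```

View pics/w5.png

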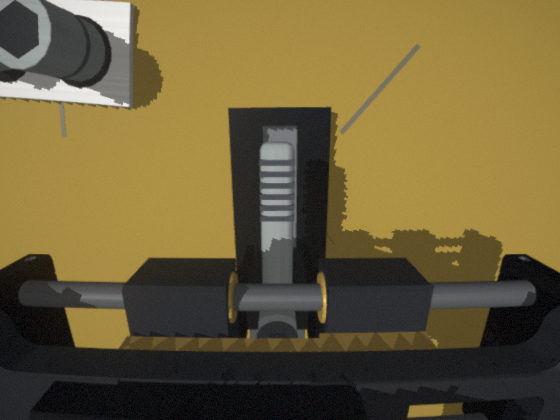

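The tray's far corners are at (229,108) and (330,106). The channel end is at (264..298,126), and the handle is nearly over it.

```bash
python3 -c "
from h import *;import pickle
f=pickle.load(open('w5.pkl','rb'))
A=world(f,229,108,12);B=world(f,330.5,106.5,12);C=world(f,233.5,255,12);D=world(f,327,255,12)
print(A,B,C,D,np.linalg.norm(A-B))
for d in (A-C,B-D,(A-B)[[1,0,2]]*[1,-1,1]): print(np.degrees(np.arctan2(d[1],d[0])))
m=(A+B)/2;a=np.radians(15);print('centre',m[:2]-82*np.array([np.cos(a),np.sin(a)]))
e=(world(f,264,126,12)+world(f,298,126,12))/2; print('channel end',e, 'width',np.linalg.norm(world(f,264,126,12)-world(f,298,126,12)),'centre via end 69',e[:2]-69*np.array([np.cos(a),np.sin(a)]))
zb=97.2-33.3
h=world(f,276.5,142,zb+14);print('handle end',h,'->origin',h[:2]-65*np.array([np.cos(a),np.sin(a)]))
"
```

```text
[ 651.30490524 -212.25381413   12.        ] [ 671.27207366 -282.79926051   12.        ] [ 539.42903776 -240.80980788   12.        ] [ 559.49809006 -315.58533508   12.        ] 73.31676356880742
14.318845895333009
16.347718140866764
15.803623869955599
centre [ 582.08257169 -268.74969902]
channel end [ 648.71857173 -251.89133428   12.        ] width 24.87843354489946 centre via end 69 [ 582.06968972 -269.74984839]
handle end [ 640.28237923 -250.98822332   77.9       ] ->origin [ 577.49720052 -267.81146125]
```

Call:
carry_out(
  series=[
    [0.3, 0.27, 1, 0, 0, 0, 1],
    [0, 0, 1.5, 0, 0, 0, 1],
    [0, 0, 1.3, 0, 0, 0, 1],
    [0, 0, 0.5, 0, 0, 0, 1],
    [0, 0, 0.2, 0, 0, 0, 1],
    [0, 0, 0, 0, 0, 0, 1],
    [0, 0, 0, 0, 0, 0, 1],
    [0, 0, 0, 0, 0, 0, 1],
  ],
)

```text
clock: 30.0
tcp_pos: [577.6, -272.9, 53.2]
tool_rot: [0.0, 0.992, 0.129, 0.001]
ft_force: [0.7, 0.5, -1.6]
width: 17.4
gripper_force: 30.0
```

```bash
python3 -c "
from h import *
plan((576,-270.8,37.3,15.2,1,1))"
```

```text
t 30.0 tcp [ 577.6 -272.9   53.2] phi 14.8 tilt [ 0.07 -0.03] w 17.4 F [ 0.7  0.5 -1.6] 30.0
-> 576 -270.8 37.3 15.2
   [-0.11, -0.24, 1.59, 0.0, 0.0, -0.37, 1.0]
```

Call:
carry_out(
  series=[
    [0, 0, 0.2, 0, 0, 0, 1],
    [0, 0, 0, 0, 0, 0, 1],
    [0, 0, 0, 0, 0, 0, 1],
    [0, 0, 0, 0, 0, 0, 1],
  ],
)

```text
clock: 30.4
tcp_pos: [577.2, -272.7, 50.6]
tool_rot: [0.0, 0.992, 0.129, 0.0]
ft_force: [-0.2, 0.5, -2.8]
width: 17.6
gripper_force: 30.0
```

Call:
carry_out(
  series=[
    [0, -0.2, 0, 0, 0, -0.3, 1],
    [0, 0, 0.3, 0, 0, 0, 1],
    [0, 0, 0.3, 0, 0, 0, 1],
    [0, 0, 0.2, 0, 0, 0, 1],
    [0, 0, 0.1, 0, 0, 0, 1],
    [0, 0, 0, 0, 0, 0, 1],
    [0, 0, 0, 0, 0, 0, 1],
  ],
)

```text
clock: 31.1
tcp_pos: [576.8, -270.8, 41.6]
tool_rot: [0.0, 0.991, 0.132, 0.0]
ft_force: [0.6, 0.2, -1.8]
width: 17.5
gripper_force: 30.0
```

Call:
carry_out(
  series=[
    [0, 0, 0.2, 0, 0, 0, 1],
    [0, 0, 0.1, 0, 0, 0, 1],
    [0, 0, 0.1, 0, 0, 0, 1],
    [0, 0, 0.05, 0, 0, 0, 1],
    [0, 0, 0, 0, 0, 0, 1],
    [0, 0, 0, 0, 0, 0, 1],
  ],
)

```text
clock: 31.7
tcp_pos: [576.7, -270.8, 37.4]
tool_rot: [0.0, 0.991, 0.132, 0.0]
ft_force: [-0.7, -0.1, 1.4]
width: 17.0
gripper_force: 30.0
```

Call:
carry_out(
  series=[
    [0, 0, 0, 0, 0, 0, 5],
    [0, 0, 0, 0, 0, 0, 5],
    [0, 0, 0, 0, 0, 0, 5],
    [0, 0, 0, 0, 0, 0, 5],
    [0, 0, -2, 0, 0, 0, 8.7],
    [0, 0, -4, 0, 0, 0, 8.7],
    [0, 0, -4, 0, 0, 0, 8.7],
    [0, 0, -3, 0, 0, 0, 8.7],
  ],
)

```text
clock: 32.5
tcp_pos: [577.5, -271.0, 169.7]
tool_rot: [0.001, 0.991, 0.132, 0.001]
ft_force: [-0.0, -0.3, -0.3]
width: 73.5
gripper_force: 0.0
```

Call:
carry_out(
  series=[
    [-2, 3, -2, 0, 0, 0, 8.7],
    [-3, 4, 0, 0, 0, 0, 8.7],
    [-3, 4, 0, 0, 0, 0, 8.7],
    [-3, 3, 0, 0, 0, 0, 8.7],
    [0, 0, 0, 0, 0, 0, 8.7],
    [0, 0, 0, 0, 0, 0, 8.7],
  ],
)

```text
clock: 33.1
tcp_pos: [506.0, -435.9, 186.8]
tool_rot: [-0.0, 0.991, 0.13, -0.0]
ft_force: [0.5, 0.1, 0.2]
width: 87.0
gripper_force: 0.0
```

```bash
python3 -c "
from h import *;import pickle
s=state();f=wristf(s,grab_frame('wrist'));save(f,'w6')
f=grab_frame('top');pickle.dump(f,open('top3.pkl','wb'));cv2.imwrite('pics/top3.png',cv2.resize(f['pixels'][110:230,235:475,::-1],None,fx=3.3,fy=3.3,interpolation=cv2.INTER_CUBIC))
g=grab_frame('side');pickle.dump(g,open('side3.pkl','wb'));cv2.imwrite('pics/side3.png',cv2.resize(g['pixels'][80:260,180:420,::-1],None,fx=3.3,fy=3.3,interpolation=cv2.INTER_CUBIC))
for u,v in ((425,165),(421,150),(432,196)): print(world(f,u,v))
"
```

```text
[ 596.51195167 -264.10348463   22.31578884]
[ 627.24032715 -255.60969367   26.69237273]
[ 530.37515007 -273.95504639   29.01203514]
```

View pics/top3.png

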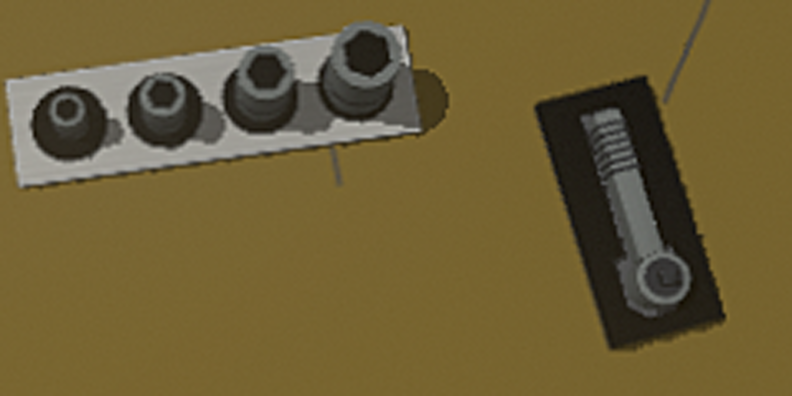

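View pics/side3.png

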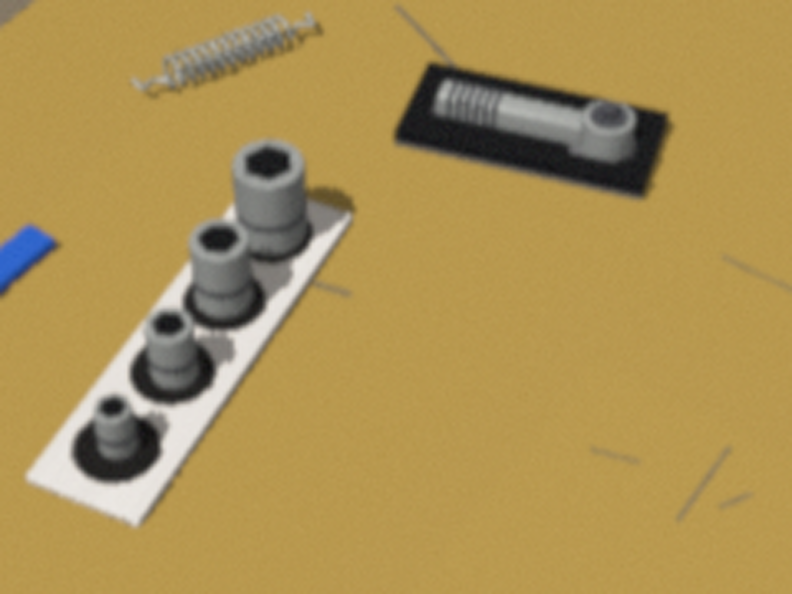

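The top and side crops show the ratchet lying in its cutout and all four sockets upright, centred on their pads in the right order. Now a numeric check.

```bash
python3 -c "
from h import *;import pickle
T=pickle.load(open('top3.pkl','rb'));S=pickle.load(open('side3.pkl','rb'))
for f,n in((T,'top'),(S,'side')):
    U,V=np.meshgrid(np.arange(560),np.arange(420)); P=[]
    u0,u1,v0,v1=(395,460,130,220) if n=='top' else (295,390,95,145)
    P=np.array([world(f,u,v) for v in range(v0,v1) for u in range(u0,u1) if f['depth'][v,u]>0])
    a=np.radians(15.2);d=P[:,:2]-[581.8,-269.2];X=d@[np.cos(a),np.sin(a)];Y=d@[-np.sin(a),np.cos(a)]
    print(n,'bench z',np.median(P[(abs(Y)>50)|(abs(X)>95),2]).round(1),'tray',np.median(P[(abs(abs(Y)-29)<5)&(abs(X)<60),2]).round(1))
    for lo in range(-65,65,15):
        m=(X>lo)&(X<lo+15)&(abs(Y)<12)&(P[:,2]>16); print(lo,m.sum(),np.median(P[m,2]).round(1),'Ymean',Y[m].mean().round(1))
px=lambda u,o:o+(u+.5)/3.3-.5
pads=dict(s=(636.8,88.5),m=(645.8,27.1),l=(655,-34.2),xl=(664,-95.6))
for n,h,u,v,us,vs in(('s',32,68,108,113,407),('m',40,161,94,169,324),('l',48,266,72,219,239),('xl',56,366,51,268,163)):
    A=world(T,px(u,235),px(v,110),h+9)[:2];B=world(S,px(us,180),px(vs,80),h+9)[:2];print(n,(A-pads[n]).round(1),(B-pads[n]).round(1))
"
```

```text
top bench z -0.4 tray 11.6
-65 89 29.8 Ymean 1.0
-50 82 30.5 Ymean 1.0
-35 64 23.4 Ymean 1.9
-20 69 23.4 Ymean 1.9
-5 68 23.0 Ymean 1.6
10 67 23.1 Ymean 1.9
25 69 23.3 Ymean 1.5
40 71 23.4 Ymean 1.7
55 41 23.2 Ymean 1.2
side bench z 2.2 tray 13.9
-65 77 31.5 Ymean 2.7
-50 57 33.0 Ymean 3.2
-35 61 25.2 Ymean 3.7
-20 57 24.8 Ymean 3.7
-5 60 25.0 Ymean 3.8
10 59 24.2 Ymean 2.8
25 62 24.8 Ymean 3.3
40 62 24.6 Ymean 3.4
55 34 24.4 Ymean 3.5
s [-0.4 -1.5] [ 1.4 -3.5]
m [-2.7  2.2] [-0.1 -1.6]
l [-0.2 -0.4] [ 2.9 -3. ]
xl [1.9 1. ] [ 3.  -2.4]
```

The ratchet is flat and fully home: handle top about 24 mm at both ends, head about 30 mm. Every socket is within about 4 mm of its pad centre, and the arm is clear, so I hand in.

```bash
python3 -c "
from h import *
print(sign_off())"
```

```text
the job is handed in; nothing more can be done
None
```

The job is handed in at about 33 s of the 128 s allowed: the ratchet is flat and home in its tray, and the four sockets stand on their pads in order, largest nearest the tray. My last camera check put each socket within about 4 mm of its pad centre; the hand-in did not report the verdict.

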